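Set up two bakery display stands

TASK

Set up the two tiered display stands on the bakery counter, one piece at a time from the foot up, seating each piece fully on the spigot below it. First, on the black foot: the large dark-walnut tier, then the medium green tier, then the red finial on top; after that, on the white marble foot: the small blue tier, then the black finial. Leave both stands upright and free, and leave the jar, the tongs and the sugar tin where they are.

Things in the scene. Friction and masses are not known exactly. Their poses are not given: they have to be found in the camera images.
- black_foot: Matt black foot: a fixed round foot 104 mm across at the counter with a flat top 90 mm across, 20 mm above the counter; at its centre a steel spigot 20 mm across, tapered, rises 11 mm from the top. It cannot move. Origin: centre of its underside, on the counter, z up.
- marble_foot: White marble foot: a fixed round foot 104 mm across at the counter with a flat top 90 mm across, 20 mm above the counter; at its centre a steel spigot 20 mm across, tapered, rises 11 mm from the top. It cannot move. Origin: centre of its underside, on the counter, z up.
- large_tier: Large tier of dark walnut wood, ~320 g, upright: plate 150 mm across, 14 mm thick; centred on it a column 40 mm across (lift by this), its top 62 mm above the plate's underside; on that a tapered spigot 20 mm across, 11 mm tall. Socket in the underside 28 mm across, 14 mm deep, fits the spigot below (4 mm play). Seated, it rests on the flat top below. Origin: centre of underside, z up.
- medium_tier: Medium tier of green enamel, ~340 g, upright: plate 120 mm across, 14 mm thick; centred on it a column 40 mm across (lift by this), its top 62 mm above the plate's underside; on that a tapered spigot 20 mm across, 11 mm tall. Socket in the underside 28 mm across, 14 mm deep, fits the spigot below (4 mm play). Seated, it rests on the flat top below. Origin: centre of underside, z up.
- small_tier: Small tier of blue ceramic, ~260 g, upright: plate 100 mm across, 14 mm thick; centred on it a column 40 mm across (lift by this), its top 62 mm above the plate's underside; on that a tapered spigot 20 mm across, 11 mm tall. Socket in the underside 28 mm across, 14 mm deep, fits the spigot below (4 mm play). Seated, it rests on the flat top below. Origin: centre of underside, z up.
- red_finial: Glossy red finial: a plain upright cylinder 46 mm across with a slightly domed top, 58 mm tall in all (sides straight up to 48 mm), with an open socket 28 mm across and 14 mm deep in its underside at the centre. About 140 g. It stands upright at the start. Origin: centre of its underside, z up.
- black_finial: Black finial: a plain upright cylinder 46 mm across with a slightly domed top, 58 mm tall in all (sides straight up to 48 mm), with an open socket 28 mm across and 14 mm deep in its underside at the centre. About 140 g. It stands upright at the start. Origin: centre of its underside, z up.
- jar: Bystander: amber glass jar with a brass lid, 72 mm across, 100 mm tall, standing loose beyond the work. Origin: centre of its underside.
- tongs: Bystander: flat steel serving tongs, about 240 mm long, 60 mm wide and 8 mm thick, lying loose beyond the work. Origin: underside, near the middle; x runs along them towards the tips.
- sugar_tin: Bystander: plain aluminium tin, 68 mm across, 85 mm tall, standing loose beyond the work. Origin: centre of its underside.
Things that resemble listed ones, but are neither listed nor needed, are in the scene too. What is meant by the large_tier is not pink, and is the smaller of those in its own colour.

How it is judged:
By the outcome, as a careful person would: the job done as asked, in the order asked, and still so for the second after the job is handed in, with the robot touching nothing.
It also fails if it takes over 134 s, if anything falls off the work surface, if the arm or the gripper's body presses on something with over 40 N, if the wrist force passes 120 N, or if a joint passes its speed limit or range.

ROBOT

A 6-joint arm with a two-finger parallel gripper is mounted at the origin on the work surface. World frame = base frame: x ahead of the robot, y to its left, z up, the work surface at z = 0. Lengths are in m, angles in degrees, forces in N, time in s.
With the tool pointing down it reaches from about 0.275 to 0.825 m from the base axis. Payload 4.9 kg.
Tool frame: the origin (TCP) lies at the very end of the fingers, on their centre line; the grasp point (between the pads) lies 19 mm behind it (manip.pinch_z is the distance from the TCP to the grasp point, in m); z points along the fingers, y is the line along which they close (so a half turn about z gives the same grasp; the last joint's range is limited). The gripper opens to 85 mm and grips with 20 to 120 N. Pads are 22 mm wide; open, the fingers measure 114 mm over their backs; the gripper's body (76 mm by 85 mm) begins 54 mm behind the grasp point. The pads swing forward as they close: fully open they stand 13 mm farther back than shut.
Start: joints at [-75.126, 18.69, -11.035, 60.275, 0, 82.311], TCP at [0.211, -0.508, 0.231] pointing down, gripper open.
Joint ranges: [-152.03, 152.03], [-55.5, 102.48], [-74.3, 77.21], [-110.64, 120.58], [-84.22, 78.4], [-180, 180]. Speed limits (degrees/s): [147.25, 147.25, 180, 180, 180, 180].

INTERFACE

Orientations are given as [roll, pitch, yaw] about the fixed x, y, z axes, in that order (R = Rz(yaw) Ry(pitch) Rx(roll)).
In Python, from workcell import manip, jaws, kin, viewer gives the robot as it stands. Calls block until the motion is done:
- manip.move_to(position, orientation): joint-space move of the TCP to a pose.
- manip.line_to(position, rot=None, feed=0.15, until_force=None): straight line of the TCP; rot=None keeps the orientation; feed is the mean speed in m/s. With until_force (N) it stops when the force on the tool has changed by that much, and returns True; else False.
- manip.goto_joints(angles): joint-space move.
- jaws.move_gripper(opening, f_grip=None): finger opening in m; f_grip is the grip in N (None keeps the last); returns when the fingers have stopped.
- manip.hold(seconds).
- kin.solve_ik(position, orientation): joint angles nearest the present ones, or None.
- manip.state(): the state.
- viewer.read_camera(name): name is "scene" or "side" or "wrist"; returns a dict with "frame" (420x560x3 uint8, red, green, blue), "intrinsics" (3x3 intrinsics, pixels), "R" (3x3) and "t" (3): a world point X has camera coordinates R X + t. Camera axes: x right, y down, z forward; pixel columns grow to the right and rows downward; lengths in m; the calibration is good to about 2 mm. The wrist camera is an equidistant fisheye: a pixel r from the principal point sees the ray r / f radians off the axis. A picture is of the moment at which its call begins. There is no depth.
A pose or a line that the arm cannot do raises manip.IKError and nothing moves.
- manip.job_done(): hands the job in; it is judged then, once.
The state is a dict: "t": time; "joint_pos": joint angles; "dq": joint speeds; "effort": joint torques, N m; "eef_pos": TCP position; "eef_rot": TCP orientation; "contact_force": force on the tool from outside, world axes, zero at the start; "moment": the same for the moment, N m; "gripper_width": finger opening in m; "gripper_force": force on a finger pad.
Only numpy, scipy, OpenCV 4.12 (cv2) and the standard library are available. Lean on these libraries where they do the work, as an engineer would, in place of code of your own. Each camera call takes 0.05 s, during which the arm holds its last target. There are 200 camera calls.

## Working session

There is one attempt and no reset: what is moved stays moved. The work goes in short steps, each a Python script; the robot and the scene stay as the last script left them, time stands still between calls to the robot, and variables do not carry over. Pictures are saved under pics/ and viewed, at most 14 in all, crops included, and the job is handed in when it is done.

```bash
mkdir -p pics; ls
python3 - <<'E'
from workcell import manip,jaws,kin,viewer
import cv2,numpy as np
for n in ("scene","side","wrist"):
    c=viewer.read_camera(n); cv2.imwrite(f"pics/{n}0.png",c["frame"][:,:,::-1])
    R=np.array(c["R"]);print(n,np.array(c["intrinsics"]).tolist(),(-R.T@c["t"]).round(3),R.round(3).tolist())
print(manip.state()["t"],manip.pinch_z,manip.state()["eef_rot"])
E
```

```text
pics
scene [[406.4077077965673, 0.0, 277.36764179218443], [0.0, 406.4077077965673, 209.06428618385308], [0.0, 0.0, 1.0]] [1.273 0.65  0.776] [[-0.651, 0.759, 0.006], [0.457, 0.398, -0.795], [-0.606, -0.515, -0.606]]
side [[440.60913604385104, 0.0, 279.0813671969516], [0.0, 440.60913604385104, 209.81734062552678], [0.0, 0.0, 1.0]] [-0.12   0.619  0.844] [[-0.685, -0.729, -0.019], [-0.475, 0.465, -0.748], [0.553, -0.503, -0.664]]
wrist [[325.19226210127806, 0.0, 278.4451650321225], [0.0, 325.19226210127806, 212.32058490943706], [0.0, 0.0, 1.0]] [ 0.287 -0.475  0.372] [[0.385, -0.923, -0.003], [-0.872, -0.365, 0.325], [-0.301, -0.123, -0.946]]
0.15 0.0187 [-1.79925928e+02 -1.06753953e-02  2.25605992e+01]
```

View pics/scene0.png

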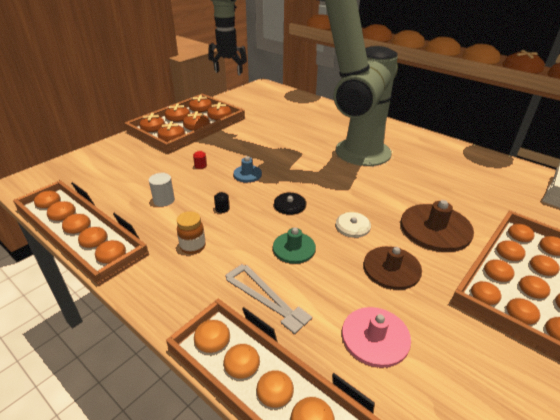

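View pics/side0.png

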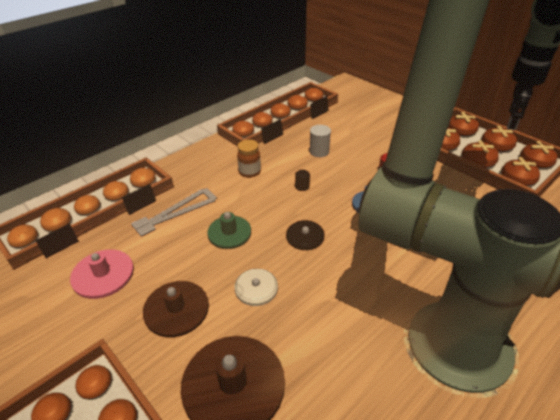

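Seen in the scene view: walnut plates at (393,265) and (437,225), with pink at (377,335). Green is (294,246), blue (247,171), red finial (200,159), black finial (222,202), black foot (290,203) and marble foot (353,223). The large tier could be confused with the pink plate (377,335) or the bigger walnut (437,225). From the description it is the walnut at (393,265), and I'll check its size next.

```bash
cat > vis.py <<'E'
import cv2,numpy as np
from scipy.optimize import least_squares
def project(c,X):
    p=np.array(c["R"])@X+c["t"]; p=np.array(c["intrinsics"])@p; return p[:2]/p[2]
def cast(c,px,z):
    K=np.array(c["intrinsics"]);R=np.array(c["R"]);C=-R.T@c["t"]
    d=np.c_[px,np.ones(len(px))]@np.linalg.inv(K).T@R
    return (C+d*((z-C[2])/d[:,2])[:,None])[:,:2],C
def mask(c,kind):
    h,s,v=[a.astype(int) for a in cv2.split(cv2.cvtColor(c["frame"],cv2.COLOR_RGB2HSV))]
    m={"walnut":(v<105)&((h<20)|(h>165)),"pink":(h>160)&(s>80)&(v>110),"green":(h>50)&(h<95)&(s>90)&(v<150),
       "blue":(h>98)&(h<120)&(s>90),"red":((h<5)|(h>174))&(s>170),"black":(v<48),"white":(s<75)&(v>120)}[kind]
    return m.astype(np.uint8)
def blob(c,kind,seed):
    n,l,st,ce=cv2.connectedComponentsWithStats(mask(c,kind))
    ok=[i for i in range(1,n) if st[i,4]>60]
    i=min(ok,key=lambda i:np.min(np.hypot(*(np.argwhere(l==i)[:,::-1]-seed).T)))
    m=(l==i).astype(np.uint8)
    cs,_=cv2.findContours(m,cv2.RETR_EXTERNAL,cv2.CHAIN_APPROX_NONE)
    return max(cs,key=len)[:,0,:].astype(float),st[i]
def circle(c,kind,seed,near,far,nearonly=False):
    """near/far=(z,r) of the rim seen at the near/far silhouette; returns x,y,scale of radius,rms mm"""
    px,st=blob(c,kind,np.array(seed))
    A,C=cast(c,px,near[0]);B,_=cast(c,px,far[0])
    x=np.r_[np.median(A,0),1.]
    for _ in range(15):
        d=C[:2]-x[:2];d/=np.linalg.norm(d)
        n=(A-x[:2])@d;f=(B-x[:2])@d
        a=A[n>.2*near[1]];b=B[(f<-.1*far[1])]
        if nearonly:b=b[:0]
        def res(q):
            return np.r_[np.linalg.norm(a-q[:2],axis=1)-near[1]*q[2],np.linalg.norm(b-q[:2],axis=1)-far[1]*q[2]]
        x=least_squares(res,x,loss="cauchy",f_scale=.0015).x
    return x.round(4),round(1000*np.median(abs(res(x))),2),st.tolist()
E
python3 - <<'E'
from vis import *
from workcell import viewer
T=lambda r:((0,r),(.014,r)); F=((0,.052),(.02,.045)); N=((0,.023),(.05,.023))
P={"walnutA":("walnut",T(.075),(393,275)),"walnutB":("walnut",T(.075),(437,235)),"green":("green",T(.06),(294,252)),"blue":("blue",T(.05),(247,176)),
"red":("red",N,(200,160)),"blackfin":("black",N,(222,203)),"bfoot":("black",F,(290,208)),"mfoot":("white",F,(353,226))}
c=viewer.read_camera("scene");s=viewer.read_camera("side")
S={"walnutA":(175,320),"walnutB":(232,400),"green":(229,236),"bfoot":(305,238),"mfoot":(256,292),"blackfin":(302,180)}
for n,(k,g,p) in P.items():
    print(n,circle(c,k,p,*g,nearonly=g is N),circle(s,k,S[n],*g,nearonly=g is N) if n in S else "")
cv2.imwrite("pics/crop1.png",cv2.resize(c["frame"][130:320,180:480,::-1],None,fx=2.6,fy=2.6,interpolation=2))
E
```

```text
walnutA (array([0.5048, 0.394 , 0.832 ]), np.float64(5.15), [364, 250, 57, 40, 1518]) (array([0.4966, 0.387 , 0.9357]), np.float64(0.55), [144, 282, 64, 55, 2693])
walnutB (array([0.2655, 0.4079, 1.275 ]), np.float64(7.46), [400, 202, 72, 50, 1223]) (array([0.2642, 0.4056, 1.3264]), np.float64(1.07), [181, 337, 103, 83, 6805])Traceback (most recent call last):
  File "<stdin>", line 9, in <module>
  File "vis.py", line 23, in circle
    px,st=blob(c,kind,np.array(seed))
          ~~~~^^^^^^^^^^^^^^^^^^^^^^^
  File "vis.py", line 17, in blob
    i=min(ok,key=lambda i:np.min(np.hypot(*(np.argwhere(l==i)[:,::-1]-seed).T)))
ValueError: min() iterable argument is empty
```

Run:
```python
from vis import *
from workcell import viewer
c=viewer.read_camera("scene");s=viewer.read_camera("side")
cv2.imwrite("pics/crop1.png",cv2.resize(c["frame"][130:320,180:480,::-1],None,fx=2.6,fy=2.6,interpolation=2))
for C,pts in((c,[(393,278),(375,262),(410,262),(437,240),(280,247),(294,254),(247,177),(200,160),(222,204),(222,195),(290,208),(280,202),(345,228),(362,230),(330,205),(420,290)]),(s,[(175,320),(232,405),(215,232),(229,240),(302,180),(305,240),(256,295),(200,260)])):
    h=cv2.cvtColor(C["frame"],cv2.COLOR_RGB2HSV)
    print([(p,h[p[1],p[0]].tolist()) for p in pts])
```

```text
[((393, 278), [12, 173, 96]), ((375, 262), [11, 168, 100]), ((410, 262), [11, 167, 99]), ((437, 240), [11, 176, 107]), ((280, 247), [65, 103, 121]), ((294, 254), [66, 100, 123]), ((247, 177), [102, 86, 142]), ((200, 160), [0, 214, 105]), ((222, 204), [30, 22, 23]), ((222, 195), [38, 34, 30]), ((290, 208), [20, 51, 45]), ((280, 202), [6, 34, 38]), ((345, 228), [21, 63, 238]), ((362, 230), [22, 63, 239]), ((330, 205), [16, 137, 235]), ((420, 290), [16, 138, 239])]
[((175, 320), [11, 174, 79]), ((232, 405), [10, 178, 79]), ((215, 232), [49, 87, 100]), ((229, 240), [47, 91, 98]), ((302, 180), [13, 168, 53]), ((305, 240), [15, 154, 58]), ((256, 295), [19, 75, 220]), ((200, 260), [15, 146, 199])]
```

View pics/crop1.png

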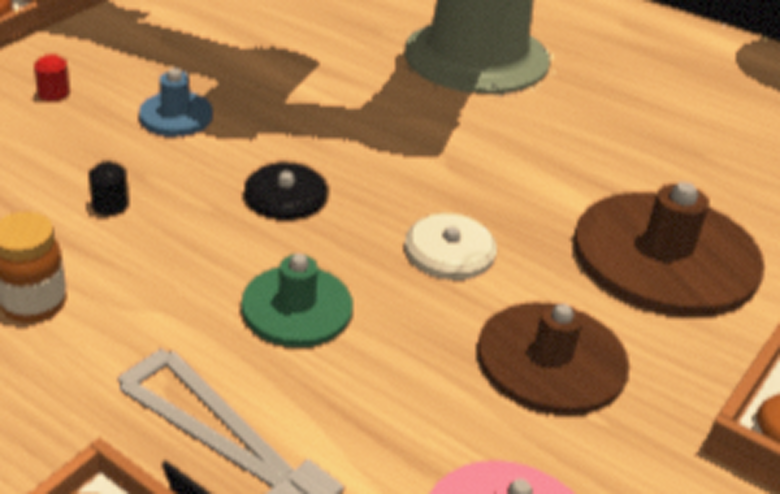

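The crop confirms it: the smaller walnut tier is at crop (553,355). The larger one at (668,250) and the pink one are decoys.

```bash
python3 - <<'E'
s=open('vis.py').read()
a=s.index(' m={')+1; b=s.index('    return m.astype')
s=s[:a]+'''m={"walnut":(v<150)&(h<20),"green":(h>36)&(h<95)&(s>60),
       "blue":(h>92)&(h<125)&(s>50),"red":((h<6)|(h>174))&(s>170),"black":(v<75),"white":(s<100)&(v>130)}[kind]
'''+s[b:]
open('vis.py','w').write(s)
E
cat > meas.py <<'E'
from vis import *
from workcell import viewer
T=lambda r:((0,r),(.014,r)); F=((0,.052),(.02,.045)); N=((0,.023),(.05,.023))
P={"walnutA":("walnut",T(.075),(393,275)),"walnutB":("walnut",T(.075),(437,235)),"green":("green",T(.06),(294,252)),"blue":("blue",T(.05),(247,176)),
"red":("red",N,(200,160)),"blackfin":("black",N,(222,203)),"bfoot":("black",F,(290,208)),"mfoot":("white",F,(353,226))}
S={"walnutA":(175,320),"walnutB":(232,400),"green":(229,236),"bfoot":(305,238),"mfoot":(256,292),"blackfin":(302,182)}
if __name__=="__main__":
    c=viewer.read_camera("scene");s=viewer.read_camera("side")
    for n,(k,g,p) in P.items():
        for C,q in((c,p),(s,S.get(n))):
            if q:
                x,r,st=circle(C,k,q,*g,nearonly=g is N); print(n,x,r,st)
E
python3 meas.py
```

```text
walnutA [0.4985 0.388  0.9498] 1.08 [363, 247, 59, 43, 1953]
walnutA [0.4973 0.3867 0.9686] 0.59 [143, 281, 66, 57, 2922]
walnutB [0.261  0.4055 1.3553] 1.26 [400, 201, 74, 51, 2781]
walnutB [0.2643 0.405  1.3563] 0.81 [180, 336, 105, 84, 7349]
green [0.6061 0.1434 0.9133] 1.15 [273, 229, 42, 34, 1039]
green [0.6107 0.1412 0.8591] 1.4 [208, 215, 42, 32, 810]
blue [ 0.4071 -0.2305  1.0097] 3.63 [234, 159, 27, 23, 393]
red [ 0.4796 -0.3997  0.8737] 1.13 [194, 151, 12, 18, 173]
blackfin [ 0.6117 -0.1436  0.803 ] 0.61 [215, 193, 14, 20, 246]
blackfin [ 0.6159 -0.147   0.733 ] 0.55 [296, 171, 13, 19, 216]
bfoot [0.4565 0.0064 0.8771] 1.16 [274, 193, 32, 22, 504]
bfoot [0.4564 0.0038 0.8687] 1.33 [287, 221, 36, 28, 740]
mfoot [0.4123 0.2146 0.9249] 1.3 [336, 212, 35, 26, 673]
mfoot [0.4169 0.2122 0.9423] 0.73 [235, 269, 42, 36, 1198]
```

```bash
cat >> vis.py <<'E'
def cast(c,px,z):
    K=np.array(c["intrinsics"]);R=np.array(c["R"]);C=-R.T@c["t"]
    u=(px-K[:2,2])/K[0,0]
    if abs(K[0,0]-325.19)<1:            # wrist: equidistant fisheye
        r=np.linalg.norm(u,axis=1,keepdims=True)+1e-9
        d=np.c_[u/r*np.sin(r),np.cos(r)]@R
    else: d=np.c_[u,np.ones(len(u))]@R
    return (C+d*((z-C[2])/d[:,2])[:,None])[:,:2],C
def wproj(c,X):
    K=np.array(c["intrinsics"]);p=np.array(c["R"])@X+c["t"];n=np.hypot(p[0],p[1])
    return K[:2,2]+K[0,0]*np.arctan2(n,p[2])*p[:2]/n
E
cat > rob.py <<'E'
import numpy as np,cv2
from workcell import manip,jaws,kin,viewer
from vis import *
def ori(x,y,off=0):
    return [180,0,float((np.degrees(np.arctan2(y,x))+off+180)%360-180)]
def hover(x,y,z=.25,off=0): manip.move_to([x,y,z],ori(x,y,off))
def wpic(name=None):
    c=viewer.read_camera("wrist")
    if name: cv2.imwrite(f"pics/{name}.png",c["frame"][:,:,::-1])
    return c
E
python3 - <<'E'
from rob import *
import pickle
out={}
for n,x,y in(("bfoot",.457,.005),("mfoot",.415,.213),("walnutA",.498,.387)):
    hover(x,y); c=wpic("w_"+n); out[n]=c
    X=np.array([x,y,.01]);p=wproj(c,X);h=cv2.cvtColor(c["frame"],cv2.COLOR_RGB2HSV)
    print(n,p.round(),h[int(p[1])+30,int(p[0])+20],manip.state()["joint_pos"],manip.state()["t"])
pickle.dump(out,open("w.pkl","wb"))
cv2.imwrite("pics/w3.png",np.hstack([cv2.resize(out[n]["frame"],(400,300))[:,:,::-1] for n in("bfoot","walnutA")]))
E
```

```text
bfoot [278. 174.] [ 12 107  31] [-8.71717302e+00  8.05956544e+00 -2.21711351e+01  5.97669241e+01
 -1.09241079e-02  1.70723172e+02] 2.55
mfoot [279. 174.] [ 24  54 209] [ 1.79632794e+01  9.07069289e+00 -2.09542703e+01  5.99712718e+01
 -3.60344359e-02  1.70919166e+02] 3.4583
walnutA [278. 173.] [ 11 157  91] [ 3.10177085e+01  2.67822756e+01  3.97197970e+00  6.72472082e+01
 -3.27091967e-02  1.73295599e+02] 4.3
```

View pics/w3.png

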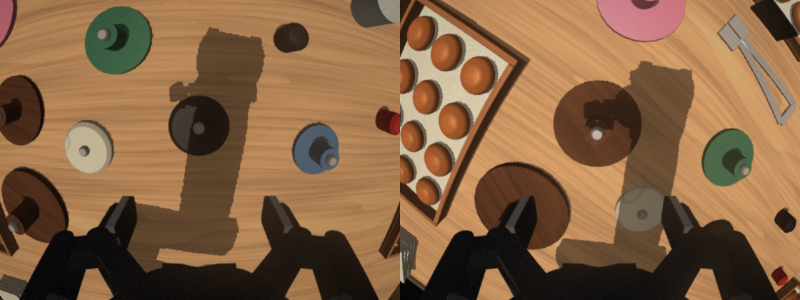

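The wrist view shows the foot, tiers and spigots clearly. The black foot is at about (198,125) in the left half and the walnut tier at about (597,125) in the right half. The arm's shadow crosses both.

Run:
```python
from vis import *; from meas import T,F,N
import pickle
o=pickle.load(open("w.pkl","rb"))
def spig(c,xy,z,rad=22):
    p=wproj(c,np.r_[xy,z]);h,s,v=[a.astype(int) for a in cv2.split(cv2.cvtColor(c["frame"],cv2.COLOR_RGB2HSV))]
    yy,xx=np.mgrid[:420,:560];R=np.hypot(xx-p[0],yy-p[1])<rad
    return p,s,v,R,xx,yy
for n,xy,z in(("bfoot",(.457,.005),.027),("walnutA",(.498,.387),.069),("mfoot",(.415,.213),.027)):
    c=o[n];p,s,v,R,xx,yy=spig(c,np.array(xy),z)
    m=R&((s<70)&(v>70) if n!="mfoot" else (v<170))
    q=np.array([[xx[m].mean(),yy[m].mean()]]);print(n,"spigot",m.sum(),q.round(1),cast(c,q,z)[0].round(4), xx[m].std().round(1),yy[m].std().round(1))
for n,k,g,xy in(("bfoot","black",F,(.457,.005)),("mfoot","white",F,(.415,.213)),("walnutA","walnut",T(.075),(.498,.387))):
    c=o[n];print(n,circle(c,k,wproj(c,np.r_[xy,.01])+[5,-12],*g))
for n,k,g,xy in(("green","green",T(.06),(.608,.142)),("blue","blue",T(.05),(.407,-.2305))):
    c=o["bfoot"];print(n,circle(c,k,wproj(c,np.r_[xy,.01]),*g))
```

```text
bfoot spigot 113 [[277.9 180.3]] [[0.4533 0.0055]] 2.9 3.1
walnutA spigot 268 [[275.4 186.5]] [[0.4954 0.3887]] 4.6 4.6
mfoot spigot 272 [[277.8 169. ]] [[0.4234 0.2183]] 6.3 9.6
bfoot (array([0.4511, 0.0047, 1.0293]), np.float64(0.75), [236, 133, 86, 86, 5617])
mfoot (array([0.4081, 0.2152, 0.9938]), np.float64(1.37), [233, 141, 81, 76, 3797])
walnutA (array([0.3463, 0.2623, 3.5512]), np.float64(66.34), [0, 85, 560, 335, 71343])
green (array([0.6047, 0.1446, 0.9608]), np.float64(0.36), [119, 9, 93, 95, 6560])
blue (array([ 0.4135, -0.2215,  0.9   ]), np.float64(1.22), [412, 175, 62, 68, 2332])
```

```bash
cat >> rob.py <<'E'
def st(tag):
    s=manip.state();print(tag,"t",round(s["t"],1),"tcp",np.round(s["eef_pos"],4),"w",round(s["gripper_width"],4),"gf",np.round(s["gripper_force"],1),"F",np.round(s["contact_force"],1));return s
def pick(x,y,z,off=0,lift=.33):
    jaws.move_gripper(.085)
    hover(x,y,max(z+.12,.16),off)
    if manip.line_to([x,y,z],feed=.12,until_force=6): st("TOUCHED going down");return False
    jaws.move_gripper(.0,40); st("gripped")
    manip.line_to([x,y,z+.05],feed=.08); manip.line_to([x,y,lift],feed=.25); s=st("lifted")
    return s["gripper_width"]>.03
def place(x,y,z,off=0,top=.33):
    """z: expected TCP height when seated"""
    hover(x,y,top,off); manip.line_to([x,y,z+.03],feed=.15); manip.hold(.3)
    r=manip.line_to([x,y,z-.004],feed=.025,until_force=6); s=st(f"down force={r} target {z:.4f}")
    return s["eef_pos"][2]-z
def release(x,y,top=.33):
    z=manip.state()["eef_pos"][2]
    jaws.move_gripper(.07); manip.line_to([x,y,z+.1],feed=.15); manip.line_to([x,y,top],feed=.3); st("released")
E
python3 - <<'E'
from rob import *
if pick(.4954,.3887,.020):
    dz=place(.4533,.0055,.040); print("dz",dz)
    c=viewer.read_camera("scene");cv2.imwrite("pics/p1.png",cv2.resize(c["frame"][130:320,180:480,::-1],None,fx=2.6,fy=2.6,interpolation=2))
E
```

```text
gripped t 6.8 tcp [0.4958 0.3888 0.0206] w 0.0394 gf 40.5 F [ 0.5 -0.7  5. ]
lifted t 8.7 tcp [0.4948 0.3883 0.3283] w 0.0391 gf 40.5 F [-0.6 -0.2 -3.8]
down force=True target 0.0400 t 13.4 tcp [0.4531 0.0055 0.0406] w 0.0393 gf 40.9 F [0.6 0.3 4.1]
dz 0.00056551044607666
```

View pics/p1.png

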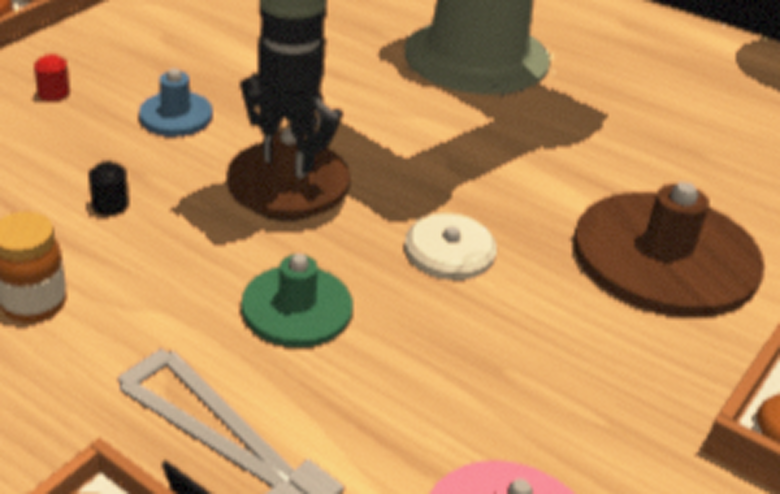

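Walnut is seated on the foot (plate at (289,178), TCP height matches the expected value within 1 mm). Next I'll release it, measure the new spigot, and measure the green tier.

```bash
cat >> rob.py <<'E'
def spigot(c,xy,z,rad=25):
    p=wproj(c,np.r_[xy,z]);h,s,v=[a.astype(int) for a in cv2.split(cv2.cvtColor(c["frame"],cv2.COLOR_RGB2HSV))]
    yy,xx=np.mgrid[:420,:560]
    m=((np.hypot(xx-p[0],yy-p[1])<rad)&(s<70)&(v>70)).astype(np.uint8)
    n,l,stt,ce=cv2.connectedComponentsWithStats(m); i=1+np.argmax(stt[1:,4])
    print("spigot blob",stt[i],ce[i].round(1)); return cast(c,ce[i][None],z)[0][0].round(4)
E
python3 - <<'E'
from rob import *; from meas import T
release(.4531,.0055)
hover(.4533,.0055,.27); c=wpic(); print("on foot",spigot(c,(.4533,.0055),.089))
hover(.605,.144,.25); c=wpic(); print("green",spigot(c,(.605,.144),.069),circle(c,"green",wproj(c,np.array([.605,.144,.01])),*T(.06))); st("")
cv2.imwrite("pics/p2.png",c["frame"][:,:,::-1])
E
```

```text
released t 15.5 tcp [0.4523 0.0056 0.3281] w 0.0703 gf 0.0 F [ 0.  -0.4 -0.2]
spigot blob [272 178  14  15 158] [278.7 185.5]
on foot [0.4512 0.0063]
spigot blob [269 175  20  20 301] [278.1 184.9]
green [0.6057 0.1448] (array([0.6053, 0.1447, 0.9654]), np.float64(0.4), [230, 124, 98, 97, 7041])
 t 16.8 tcp [0.6046 0.143  0.251 ] w 0.0697 gf 0.0 F [-0.9  0.   0.6]
```

View pics/p2.png

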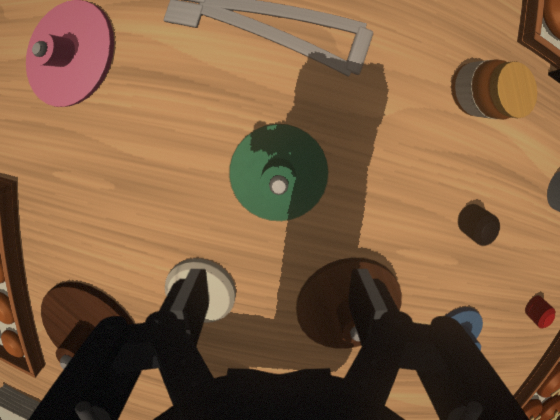

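The green tier is centred at (278,172), and its spigot at (278,185) agrees with the plate fit. The surroundings are clear for the fingers.

Run:
```python
from rob import *
if pick(.6055,.1447,.020):
    dz=place(.452,.006,.102); print("dz",dz)
    if abs(dz)<.003:
        release(.452,.006); hover(.452,.006,.33); c=wpic(); print("top",spigot(c,(.452,.006),.151))
        c=viewer.read_camera("scene");cv2.imwrite("pics/p3.png",cv2.resize(c["frame"][130:320,180:480,::-1],None,fx=2.6,fy=2.6,interpolation=2))
        x,y=.478,-.397; hover(x,y,.25); manip.hold(.2);c=wpic("p4"); print(circle(c,"red",wproj(c,np.array([x,y,.01])),(0,.023),(.048,.023)),circle(c,"red",wproj(c,np.array([x,y,.01])),(0,.023),(.048,.023),nearonly=True))
        st("")
```

```text
gripped t 19.3 tcp [0.6059 0.1444 0.0206] w 0.0391 gf 40.7 F [-1.1 -1.   3.2]
lifted t 21.3 tcp [0.6048 0.1446 0.3283] w 0.0392 gf 40.7 F [ 0.4  0.8 -3.6]
down force=True target 0.1020 t 25.0 tcp [0.4519 0.006  0.1025] w 0.0393 gf 41.5 F [-1.5 -0.1  5.3]
dz 0.0005367005648928141
released t 26.8 tcp [0.4519 0.006  0.3294] w 0.07 gf 0.0 F [-0.8 -0.6  0.1]
spigot blob [272 181  14  13 128] [278.3 187.4]
top [0.4501 0.0069]
(array([ 0.4835, -0.3898,  0.8474]), np.float64(0.97), [252, 155, 41, 45, 1270]) (array([ 0.4828, -0.3888,  0.8785]), np.float64(0.99), [252, 155, 41, 45, 1270])
 t 28.9 tcp [ 0.4786 -0.3962  0.2505] w 0.0703 gf 0.0 F [-0.4 -0.5 -0.6]
```

View pics/p3.png

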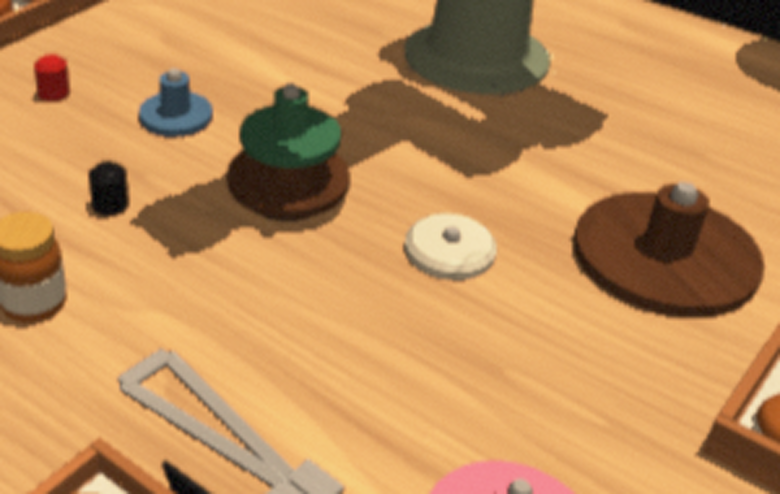

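View pics/p4.png

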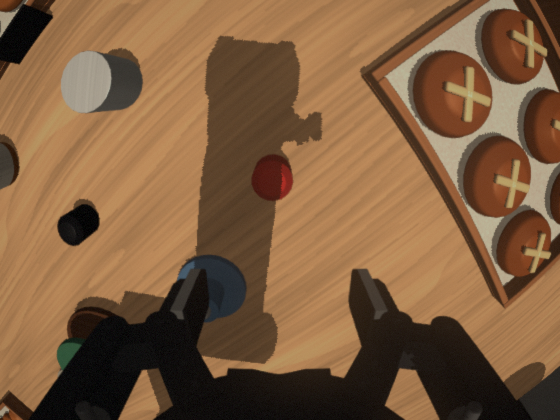

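Stand seated straight: green sits on walnut at (290,130). The red finial is at (272,178) in the wrist view. Its fit is small (0.85), so I'll cross-check by casting the blob's extremes at their own heights.

```bash
cat >> rob.py <<'E'
def finial(c,kind,x,y):
    """wrist view, tool yaw=azimuth (image up = outward): inner edge is the top rim, outer edge the foot, sides the top rim"""
    px,b=blob(c,kind,wproj(c,np.array([x,y,.03]))); q=c["R"]
    u=np.array([x,y])/np.hypot(x,y); t=np.array([-u[1],u[0]])
    A,C=cast(c,px,0.);B,_=cast(c,px,.048)
    rin=(B@u).min()+.023; rout=(A@u).max()-.023; routtop=(B@u).max()-.023
    tt=((B@t).max()+(B@t).min())/2; w=np.ptp(B@t)
    print("bbox",b,"r from inner",rin.round(4),"outer foot",rout.round(4),"outer top",routtop.round(4),"width",w.round(4),"cam r",(C[:2]@u).round(3))
    r=(rin+min(rout,routtop))/2
    return (r*u+tt*t).round(4)
E
python3 - <<'E'
from rob import *
c=wpic(); print(finial(c,"red",.478,-.397))
# black finial, same frame, rough
m=mask(c,"red");ys,xs=np.where(m[140:215,235:310]);print(xs.min()+235,xs.max()+235,ys.min()+140,ys.max()+140)
g=c["frame"][140:215,235:310].astype(int);d=(g[:,:,0]>2.2*g[:,:,1]);ys,xs=np.where(d);print(xs.min()+235,xs.max()+235,ys.min()+140,ys.max()+140,d.sum())
E
```

```text
bbox [ 252  155   40   45 1262] r from inner 0.6239 outer foot 0.6195 outer top 0.627 width 0.0426 cam r 0.704
[ 0.4835 -0.3909]
252 291 155 199
252 291 155 199 1421
```

Run:
```python
from rob import *
if pick(.4837,-.3911,.008,lift=.36):
    dz=place(.4512,.0065,.152,top=.36); print("dz",dz)
    if abs(dz)<.003:
        release(.4512,.0065,.36)
        c=viewer.read_camera("scene");cv2.imwrite("pics/p5.png",cv2.resize(c["frame"][130:320,180:480,::-1],None,fx=2.6,fy=2.6,interpolation=2))
        hover(.412,.214,.27); manip.hold(.2); c=wpic("mf"); px,b=blob(c,"white",wproj(c,np.array([.412,.214,.01]))+[5,-15]);print(b,circle(c,"white",wproj(c,np.array([.412,.214,.01]))+[5,-15],(0,.052),(.02,.045)))
        a=c["frame"][100:250,200:350,::-1]
        hover(.412,-.225,.25); manip.hold(.2); c=wpic("bl"); p=(.412,-.225);print(spigot(c,p,.069),circle(c,"blue",wproj(c,np.r_[p,.01]),(0,.05),(.014,.05)))
        cv2.imwrite("pics/p6.png",cv2.resize(np.hstack([a,c["frame"][100:250,200:350,::-1]]),None,fx=2.6,fy=2.6))
        st("")
```

```text
gripped t 31.6 tcp [ 0.4841 -0.3913  0.0086] w 0.0449 gf 41.5 F [-0.9  0.6  3.7]
lifted t 33.7 tcp [ 0.4833 -0.3907  0.3585] w 0.0446 gf 41.0 F [-0.2  0.8 -1.2]
down force=True target 0.1520 t 37.9 tcp [0.4512 0.0065 0.1525] w 0.045 gf 41.6 F [-0.2  0.6  4.8]
dz 0.0005232718818135029
released t 39.6 tcp [0.4513 0.0065 0.3597] w 0.0698 gf 0.0 F [ 0.3  0.5 -0.2]
[ 237  133   77   77 3654] (array([0.4084, 0.2151, 1.0004]), np.float64(1.16), [237, 133, 77, 77, 3654])
spigot blob [266 178  15  16 170] [273.2 185.9]
[ 0.4149 -0.2196] (array([ 0.4234, -0.2108,  0.7075]), np.float64(5.03), [242, 134, 49, 74, 1396])
 t 42.7 tcp [ 0.4124 -0.2243  0.2501] w 0.0701 gf 0.0 F [-0.3  0.2 -0.2]
```

View pics/p5.png

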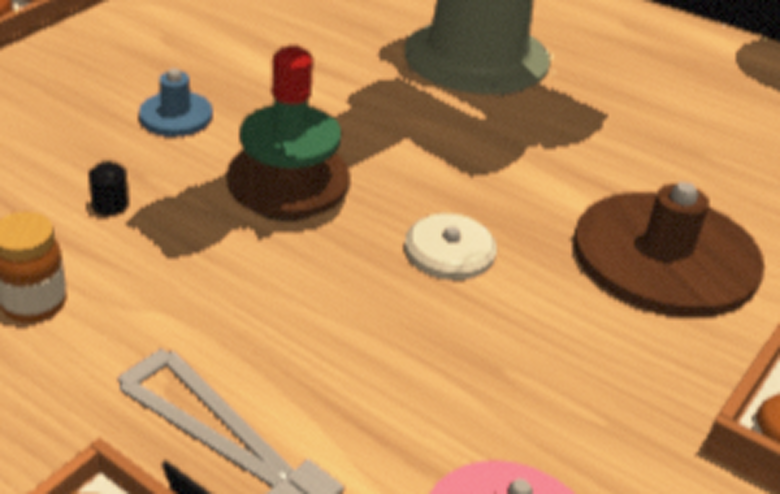

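View pics/p6.png

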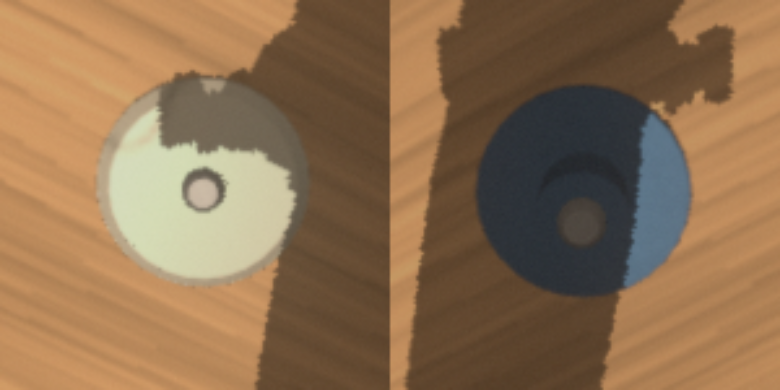

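Red is seated on the black stand (292,75). In the wrist crops, the marble spigot is at full-frame (278.1,173.1). The blue spigot is at (273.1,185.5), with its plate centre near (274.6,173.3).

Run:
```python
from rob import *
c=wpic(); print("blue plate c",cast(c,np.array([[274.6,173.3]]),.011)[0], "spig",spigot(c,(.415,-.2196),.069))
b=cast(c,np.array([[273.1,185.6]]),.069)[0][0]
hover(.412,.214,.27); manip.hold(.2); c=wpic()
h,s,v=[a.astype(int) for a in cv2.split(cv2.cvtColor(c["frame"],cv2.COLOR_RGB2HSV))]
print(v[173,270:288],s[173,270:288])
f=cast(c,np.array([[278.1,173.1]]),.029)[0][0]; print("marble",f)
if np.hypot(*(b-[.415,-.2196]))<.005 and pick(*b,.020,lift=.36):
    hover(.45,0,.36)
    dz=place(*f,.040,top=.36); print("dz",dz)
    c=viewer.read_camera("scene");cv2.imwrite("pics/p7.png",cv2.resize(c["frame"][130:320,180:480,::-1],None,fx=2.6,fy=2.6,interpolation=2))
```

```text
spigot blob [266 178  15  16 165] [273. 186.]
blue plate c [[ 0.41508455 -0.22071934]] spig [ 0.4148 -0.2195]
[157 122 145 195 203 201 202 201 204 201 199 200 200 188 123 106 135 159] [42 50 46 46 48 48 47 47 46 46 45 46 46 46 52 53 49 50]
marble [0.41271575 0.21518344]
gripped t 48.3 tcp [ 0.4154 -0.2198  0.0205] w 0.0395 gf 39.9 F [-1.1  1.8  5. ]
lifted t 50.4 tcp [ 0.4146 -0.2194  0.3586] w 0.0392 gf 40.5 F [-0.9 -0.4 -2.5]
down force=True target 0.0400 t 55.6 tcp [0.4125 0.2151 0.0405] w 0.0389 gf 41.0 F [-0.8 -0.2  5. ]
dz 0.0004643077610942889
```

View pics/p7.png

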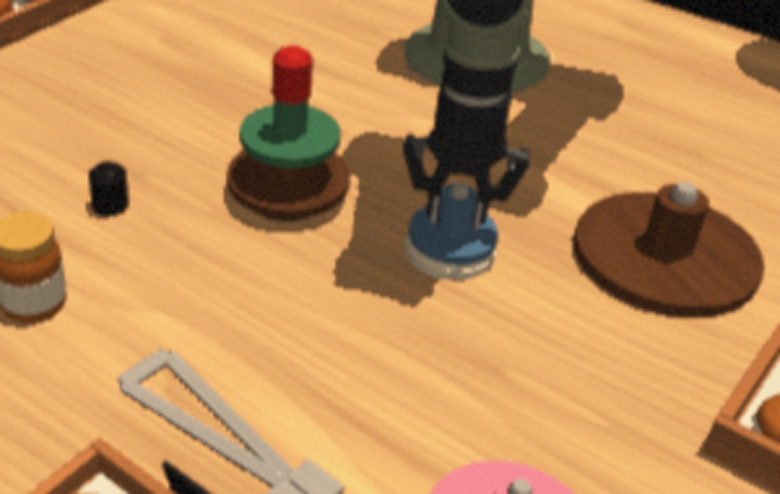

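The blue tier is seated on the marble foot (452,235) with the height matching. Next is the black finial.

Run:
```python
from rob import *
import vis
release(.4125,.2151,.36)
hover(.4127,.2152,.27); manip.hold(.2); c=wpic(); print("marble top",spigot(c,(.4127,.2152),.089))
hover(.45,0,.36)
x,y=.613,-.145; hover(x,y,.25); manip.hold(.2); c=wpic("bf")
p=wproj(c,np.array([x,y,.03])).astype(int);h=cv2.cvtColor(c["frame"],cv2.COLOR_RGB2HSV)
print(p,h[p[1],p[0]-40:p[0]+41:5].tolist(),h[p[1]-40:p[1]+41:5,p[0]].tolist())
print(finial(c,"black",x,y))
```

```text
released t 57.8 tcp [0.4118 0.2149 0.3581] w 0.0698 gf 0.0 F [-0.7  0.1  0.6]
spigot blob [269 177  20  21 332] [278.3 187.3]
marble top [0.4127 0.2163]
[279 177] [[15, 134, 173], [15, 134, 171], [14, 135, 96], [14, 137, 93], [14, 137, 41], [13, 141, 38], [9, 117, 37], [12, 117, 37], [11, 108, 33], [12, 124, 35], [14, 128, 34], [12, 146, 35], [15, 135, 96], [14, 139, 97], [14, 135, 96], [14, 133, 98], [15, 130, 100]] [[14, 136, 94], [15, 130, 100], [14, 138, 89], [14, 137, 91], [15, 139, 79], [16, 162, 33], [11, 132, 31], [11, 147, 33], [11, 108, 33], [12, 124, 35], [16, 120, 36], [15, 124, 33], [14, 138, 37], [14, 156, 31], [14, 135, 91], [14, 132, 87], [14, 133, 88]]
bbox [ 257  157   42   48 1576] r from inner 0.6266 outer foot 0.6257 outer top 0.6335 width 0.045 cam r 0.712
[ 0.6099 -0.1419]
```

View pics/bf.png

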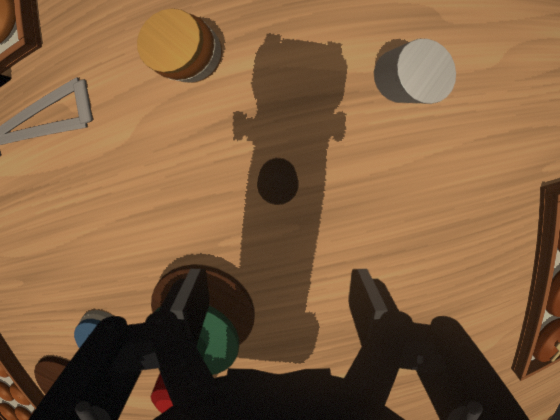

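The black finial is at (278,181), 45 mm wide as expected. The jar (180,45) and tin (425,70) are clear of the fingers.

Run:
```python
from rob import *
if pick(.6099,-.1419,.008,lift=.36):
    hover(.45,0,.36)
    dz=place(.4127,.2158,.090,top=.36); print("dz",dz)
    if abs(dz)<.003:
        release(.4127,.2158,.36)
    hover(.35,-.35,.36)
    a,b=viewer.read_camera("scene"),viewer.read_camera("side")
    cv2.imwrite("pics/p8.png",np.vstack([cv2.resize(a["frame"][100:330,130:490],(469,300)),cv2.resize(b["frame"][100:330,130:490],(469,300))])[:,:,::-1])
    st("")
```

```text
gripped t 63.3 tcp [ 0.6103 -0.1421  0.0087] w 0.0451 gf 41.3 F [-0.5 -0.6  4.4]
lifted t 65.4 tcp [ 0.6094 -0.1417  0.3586] w 0.0446 gf 41.0 F [-0.5 -0.5 -1.3]
down force=True target 0.0900 t 70.3 tcp [0.4125 0.2158 0.0906] w 0.0446 gf 41.5 F [-0.4  0.1  5. ]
dz 0.0006305661558888009
released t 72.2 tcp [0.4122 0.2156 0.3585] w 0.0699 gf 0.0 F [ 0.3 -0.5 -1.2]
 t 74.3 tcp [ 0.3506 -0.3493  0.3601] w 0.0699 gf 0.0 F [-0.1  1.2 -0.2]
```

View pics/p8.png

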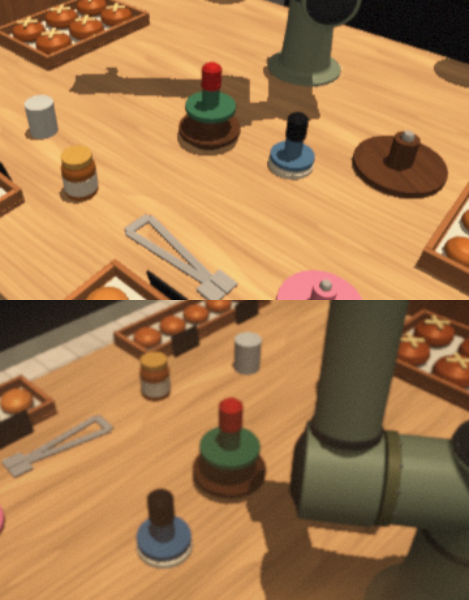

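Both views show both stands complete and upright: black at (210,105) and marble at (292,145) in the top half. The jar, tongs and tin have not moved.

```bash
python3 -c "
from workcell import manip
print(manip.job_done())"
```

```text
the job is handed in; nothing more can be done
None
```

Both stands are built in the order asked, with every piece seated within about 1 mm of its expected height; the jar, tongs and tin were left alone, and I handed the job in at about 74 s of the 134 s allowed.

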